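# Lay up the nail-care set in its caddy

## Robot

A 7-joint arm with a two-finger parallel gripper is mounted at the origin on a cart in front of the work surface, level with it; the furniture and walls round the work are solid. World frame = base frame: x ahead of the robot, y to its left, z up, the work surface at z = 0. Lengths are in mm, angles in rad, forces in N, time in s.
With the tool pointing down it reaches from about 400 to 925 mm from the base axis. Payload 5.6 kg.
Tool frame: the origin (TCP) lies midway between the tips of the shut fingers; the grasp point (between the pads) lies behind it (env.pinch_z is the z of the grasp point in the tool frame, in mm); z points along the fingers, y is the line along which they close (so a half turn about z gives the same grasp; the last joint's range is limited). The gripper opens to 85 mm and grips with 20 to 120 N. Pads are 22 mm wide; open, the fingers measure 114 mm over their backs; the gripper's body (76 mm by 85 mm) begins 54 mm behind the grasp point. The pads swing forward as they close: fully open they stand 13 mm farther back than shut.
Start: joints at [-1.191, 0.468, -0.012, 1.603, 0.006, 1.071, -0.056], TCP at [266.745, 592.753, 231.29] pointing down, gripper open.
Joint ranges: [-2.53, 2.53], [-0.31, 2.02], [-1.57, 1.55], [0.28, 2.44], [-1.29, 4.43], [0.15, 1.84], [-2.92, 2.92]. Speed limits (rad/s): [2.57, 2.57, 3.14, 3.14, 3.14, 3.14, 3.14].

## Interface

Orientations are given as a unit quaternion [w, x, y, z].
In Python, from rig import env, vision, workorder, finder gives the robot as it stands.
- The arm moves only by the tool arm_command, never from a script. Its arguments are lists of equal length, an entry for each row: "travel": the shift along the world's x, y, z in units of 25 mm (1.0 is 25 mm), a list of three; "dr": the turn, a rotation vector about the world's x, y, z in units of 6 degrees (1.0 is 6 degrees), a list of three; "gripper": the finger opening in mm, from 0 to 85.4. A call has 1 to 12 rows; each row shifts and turns the commanded pose from where the row before left it; what a row does not reach is not made up. A row lasts 1/12 s, in which the tool goes at most 41.7 mm and 7.16 degrees, less where a joint would pass 70% of its speed; a pose out of reach is approached as far as the arm can. A call is refused whole if a number of a shift passes 1 or a number of a turn 1, either way. A call with a gripper value outside its range is refused whole. The fingers move at their own pace and stop on an object; the grip force is fixed at half the most. Time passes only in rows, so rows that do not move let the fingers close. It gives the time, the measured TCP pose, the force, the opening and the grip force at its end, in the units of the state.
- env.get_obs(): the state, without advancing time (a new reading comes with each control period).
- vision.capture(name): name is "scene" or "top"; returns a dict with "color" (420x560x3 uint8, red, green, blue), "range_z" (420x560 float32, mm along the optical axis (not along the pixel's ray), 0 where there is no reading), "fx", "fy", "cx", "cy" (pixels), "extrinsics" (4x4, takes a point from world to camera coordinates). Camera axes: x right, y down, z forward; pixel columns grow to the right and rows downward; lengths in mm; the calibration is good to about 2 mm. A picture is of the moment at which its call begins.
- workorder.sign_off(): hands the job in; it is judged then, once.
Trained networks look in the newest picture that a camera, given by its name, has taken for a name from the list of things; names that differ only in an ending like _2 or _b are one class to them, and where a whole thing is asked for, a point or a joint stands for the part that bears it (a point fixed in the world has none). Each returns a list of dicts, best first, with "conf" (0 to 1); they miss things now and then, are a little off and sometimes report something else, mostly with a low value. They report only what shows in the picture. A call takes as long as a camera call.
- finder.silhouettes(camera, thing): "region" (420x560 bool, what is visible of it) and "centre" ([column, row] in pixels, amid what is visible of it).
The state is a dict: "clock": time; "joint_pos": joint angles; "joint_vel": joint speeds; "effort": joint torques, N m; "ee_pos": TCP position; "tool_rot": TCP orientation; "wrist_force": force on the tool from outside, world axes, zero at the start; "ft_torque": the same for the moment, N m; "opening": finger opening in mm; "grip_force": force on a finger pad.
Only numpy, scipy, OpenCV 4.12 (cv2) and the standard library are available. Lean on these libraries where they do the work, as an engineer would, in place of code of your own. Each camera call takes 0.05 s, during which the arm holds its last target. There are 200 camera calls.

## Task

Lay up the nail-care set in the steel caddy tray: rest the nail nipper in the cradle with the wide notches, the spring forceps in the cradle with the medium notches and the nail file in the cradle with the narrow notches, each lying flat along its cradle, centred, down in the notches of both rails, either end first. Leave the scissors and the scalpel handle lying where they are: they do not belong to the set.

Things in the scene. Friction and masses are not known exactly. Their poses are not given: they have to be found in the camera images.
- nipper_centre (a point): bare steel nail nipper lying flat: two splayed handles, round pivot, short jaws; 124 mm long, 40 mm wide, 13 mm thick. Point: centre of its outline, half-way up (6.5 mm above its underside). x along it towards the jaws (pivot at x = +29 mm), y across, z up. Grasp across both handles at x = -10 to -25 mm, where they are 36 to 39 mm wide and nearly parallel; nearer the pivot they taper and slip
- forceps_centre (a point): bare steel spring forceps lying flat, slim, two blades joined at one end, 131 mm long, 24 mm wide in the middle, 10 mm thick, solid between the blades. This point is its centre, half-way up (5 mm above its underside). x runs along its length, y across, z up
- nail_file_centre (a point): slender nail file with a thicker handle half and a thinner filing half, dark red, lying flat, 138 mm long, 10 mm wide, 6 mm thick, as wide and thick as this where it is grasped, at its middle. Point: its centre, half-way up (3 mm above its underside). x along its length, y across, z up
- cradle_wide_seat (a point): fixed white cradle with the WIDE notches (60 mm). Plate 150 x 78 x 4 mm, with two cross rails 12 mm thick, 42 mm before and behind its middle, each with an open-topped notch 14 mm deep between two black posts. Point: half-way between the two notches at the height of their floors, 27 mm above the worktop. x runs along the cradle through both notches (the instrument lies along x), y across, z up
- cradle_medium_seat (a point): the same kind of cradle with MEDIUM notches (44 mm wide); point and axes as for the wide one. The three cradles stand side by side, 81 mm apart, in a fixed steel tray (198 x 278 mm, rim 18 mm high), in any order. Between a cradle's rails there is free room for fingers, down to 18 mm below this point
- cradle_narrow_seat (a point): the same kind of cradle with NARROW notches (28 mm wide); point and axes as for the wide one
- scissors_centre (a point): does not belong to the set, stays: blunt steel scissors with two black finger rings, 150 x 60 x 9 mm, lying flat. Point at the centre of the outline, half-way up; x along the length
- scalpel_handle_centre (a point): does not belong to the set, stays: plain flat bare steel scalpel handle without a blade, like a narrow strip, 131 mm long, 7 mm wide, 4 mm thick, lying flat. Point at its centre, half-way up; x along the length

How it is judged:
By the outcome, as a careful person would: the job done as asked, in the order asked, and still so for the second after the job is handed in, with the robot touching nothing.
It also fails if it takes over 88 s, if anything falls off the work surface, if the arm or the gripper's body presses on something with over 40 N, if the wrist force passes 120 N, or if a joint passes its speed limit or range.

## Working session

There is one attempt and no reset: what is moved stays moved. The work goes in short steps, Python scripts to look and compute and a tool call to move; the robot and the scene stay as the last step left them, time stands still between calls to the robot, and variables do not carry over. Pictures are saved under pics/ and viewed, at most 14 in all, crops included, and the job is handed in when it is done.

Besides the shell and the picture viewer there is one more tool, called after "Request:" as name(argument=value, ...), one argument or row to a line, values as JSON. arm_command: Moves the arm, as the interface text tells. Its arguments: {"type":"object","properties":{"travel":{"type":"array","items":{"type":"array","items":{"type":"number"}}},"dr":{"type":"array","items":{"type":"array","items":{"type":"number"}}},"gripper":{"type":"array","items":{"type":"number"}}},"required":["travel","dr","gripper"]}

```bash
mkdir -p pics; cat > h.py <<'E'
import numpy as np,cv2
from rig import env,vision,workorder,finder
def cap(n,f=None):
    c=vision.capture(n)
    if f: cv2.imwrite('pics/'+f,cv2.cvtColor(c['color'],cv2.COLOR_RGB2BGR))
    return c
def pts(c,m=None):
    z=c['range_z']; v,u=np.nonzero((z>0) if m is None else (m&(z>0))); d=z[v,u]
    p=np.c_[(u-c['cx'])*d/c['fx'],(v-c['cy'])*d/c['fy'],d]
    E=c['extrinsics']; return (p-E[:3,3])@E[:3,:3]
def onplane(c,uv,z):
    uv=np.atleast_2d(uv).astype(float);E=c['extrinsics'];R=E[:3,:3]
    o=-R.T@E[:3,3]; d=np.c_[(uv[:,0]-c['cx'])/c['fx'],(uv[:,1]-c['cy'])/c['fy'],np.ones(len(uv))]@R
    return o+d*((z-o[2])/d[:,2])[:,None]
def proj(c,p):
    q=np.atleast_2d(p)@c['extrinsics'][:3,:3].T+c['extrinsics'][:3,3]
    return np.c_[q[:,0]/q[:,2]*c['fx']+c['cx'],q[:,1]/q[:,2]*c['fy']+c['cy']]
def box(c,m,z):
    v,u=np.nonzero(m); P=onplane(c,np.c_[u,v],z)[:,:2].astype(np.float32)
    return cv2.minAreaRect(P)
E
cat > a.py <<'E'
from h import *
print(env.get_obs(),env.pinch_z)
for n in('top','scene'):
    c=cap(n,n+'0.png'); E=c['extrinsics']; print(n,c['fx'],(-E[:3,:3].T@E[:3,3]).round(),E[2,:3].round(2))
    for t,z in(('nipper_centre',13),('forceps_centre',10),('nail_file_centre',6),('cradle_wide_seat',30),('cradle_medium_seat',30),('cradle_narrow_seat',30),('scissors_centre',9),('scalpel_handle_centre',4)):
        for s in finder.silhouettes(n,t)[:3]:
            P=pts(c,s['region']); b=box(c,s['region'],z)
            print(t,round(s['conf'],2),np.round(s['centre']),s['region'].sum(),'med',np.median(P,0).round() if len(P) else None,'box',np.round(b[0]),np.round(b[1]),round(b[2],1))
E
python3 a.py
```

```text
{'clock': 0.0, 'joint_pos': array([-1.19098407,  0.46838228, -0.01163216,  1.60366231,  0.00604114,
        1.07139678, -0.05627759]), 'joint_vel': array([ 1.92323562e-03, -4.44538057e-04, -1.97990835e-04,  1.42877378e-04,
        7.47401972e-05, -2.84251094e-04, -1.37483861e-03]), 'effort': array([ 3.30683570e-04, -5.32396603e+01,  2.10571237e-02, -2.51300418e+01,
        1.13259655e-02,  7.72197760e-03, -1.10775193e-05]), 'ee_pos': array([266.53256059, 592.20725804, 230.31903388]), 'tool_rot': array([-1.16954596e-04,  2.09832610e-01,  9.77736904e-01, -8.99687717e-04]), 'wrist_force': array([-0.11844405, -1.62959255, -0.64028457]), 'ft_torque': array([-0.00595712,  0.02215504,  0.0171027 ]), 'grip_force': 0.0, 'opening': 85.5111068672872} -18.700000000000003
top 534.466395391716 [ 213.  -18. 1403.] [ 0.2   0.01 -0.98]
nipper_centre 0.59 [414. 243.] 318 med [ 412. -333.    7.] box [ 415. -329.] [ 39. 119.] 15.3
forceps_centre 0.58 [393. 186.] 166 med [ 570. -287.    6.] box [ 569. -281.] [ 22. 120.] 14.0
cradle_wide_seat 0.96 [263. 205.] 1572 med [512.  71.   9.] box [509.  70.] [ 77
[... 583 characters left out ...]
1. -293.    4.] box [ 563. -287.] [ 36. 118.] 10.7
forceps_centre 0.41 [316. 232.] 978 med [489. -96.  12.] box [515. -85.] [103. 185.] 89.2
cradle_wide_seat 0.6 [262. 215.] 685 med [472.  69.  11.] box [484.  63.] [110. 168.] 88.7
cradle_narrow_seat 0.78 [316. 234.] 924 med [472. -96.  12.] box [480. -99.] [ 96. 173.] 87.6
cradle_narrow_seat 0.64 [207. 201.] 69 med [479. 262.   3.] box [440. 226.] [36. 45.] 59.5
scissors_centre 0.69 [205. 207.] 138 med [483. 269.   3.] box [484. 275.] [108.  53.] 54.7
scissors_centre 0.31 [265. 215.] 757 med [477.  69.  11.] box [522.  85.] [120. 178.] 86.5
scalpel_handle_centre 0.65 [394. 236.] 235 med [ 569. -286.    5.] box [ 570. -281.] [ 30. 127.] 13.5
```

```bash
python3 - <<'E'
import cv2
a=cv2.imread('pics/top0.png');cv2.imwrite('pics/top0b.png',cv2.resize(a[100:300,140:460],None,fx=2.5,fy=2.5,interpolation=cv2.INTER_CUBIC))
E
```

```text
(no output)
```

View pics/top0b.png

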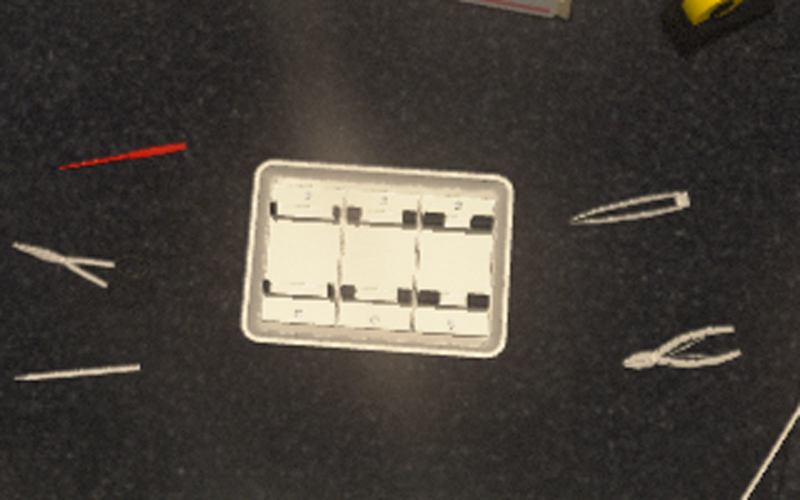

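View pics/scene0.png

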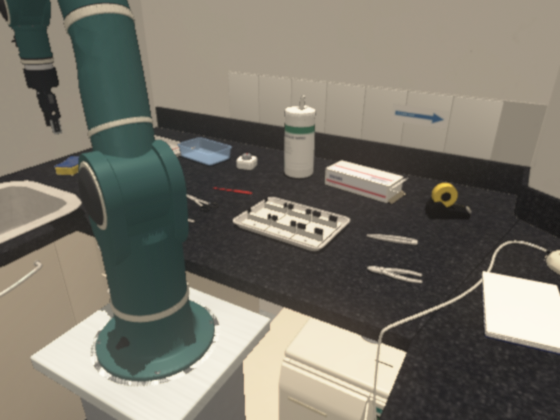

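```bash
cat > b.py <<'E'
from h import *
c=cap('top'); im=c['color'].astype(int); g=im.max(2)
def near(x,y,r,z,th,name):
    u,v=proj(c,[x,y,z])[0]; m=np.zeros(g.shape,np.uint8); cv2.circle(m,(int(u),int(v)),int(r),1,-1)
    m=(m>0)&(g>th); n,l,s,_=cv2.connectedComponentsWithStats(m.astype(np.uint8),connectivity=8)
    k=1+np.argmax(s[1:,4]); b=box(c,l==k,z); P=pts(c,l==k)
    print(name,s[k,4],np.round(b[0],1),np.round(b[1],1),round(b[2],1),'zq',np.percentile(P[:,2],[10,50,90]).round(1)); return l==k
for th in(90,120): near(415,-331,40,13,th,'nipper');near(569,-284,40,10,th,'forceps');near(660,290,45,6,th,'file')
for th in(90,120):
  m=near(505,-9,85,18,th,'tray')
# dark posts
u0,v0=proj(c,[505,-9,20])[0]
hull=np.zeros(g.shape,np.uint8); q=cv2.findContours(m.astype(np.uint8),0,1)[0]; cv2.drawContours(hull,q,-1,1,-1)
hull=cv2.erode(hull,np.ones((9,9)))
d=(hull>0)&(g<80); n,l,s,ce=cv2.connectedComponentsWithStats(d.astype(np.uint8))
for i in range(1,n):
    if s[i,4]>5: print(s[i],onplane(c,ce[i],38)[0].round(1))
for n in('cradle_wide_seat','cradle_medium_seat','cradle_narrow_seat'):
    for s in finder.silhouettes('top',n)[:1]:
        b=box(c,s['region'],9);print(n,s['conf'],np.round(b[0],1),np.round(b[1],1),round(b[2],1))
for s in finder.silhouettes('top','nail_file_centre'):print(s['conf'],s['centre'])
E
python3 b.py
```

```text
nipper 340 [ 416.2 -328.4] [ 40.6 122.4] 15.0 zq [-0.1  6.2 11.9]
forceps 236 [ 571.1 -277.7] [ 23.  129.8] 10.9 zq [-2.3  5.4  9.8]
file 136 [618.4 269.8] [ 10.  137.9] 13.1 zq [-1.2  3.5  7.5]
nipper 261 [ 418.6 -327.5] [ 37.9 121.5] 9.4 zq [ 2.4  7.6 12.3]
forceps 166 [ 570.  -279.5] [ 21.5 125.4] 12.8 zq [ 2.4  6.9 10.5]
file 100 [619.5 267.1] [  8.4 126.7] 11.1 zq [0.7 4.4 8.4]
tray 7869 [520.6  -9.9] [282.1 249.7] 86.8 zq [ 0.4  8.5 21.3]
tray 7431 [511.1  -9.3] [279.9 200.9] 87.2 zq [ 1.1  8.6 20. ]
[248 181   2   5   8] [556.1 102.9  38. ]
[329 187   7   5  22] [ 546.  -117.8   38. ]
[327 218   8   5  15] [ 460.  -111.5   38. ]
[330 218   5   2   8] [ 466.3 -117.8   38. ]
cradle_wide_seat 0.95 [513.6  71.5] [ 79.7 150.1] 87.3
cradle_medium_seat 0.74 [509.6 -11.4] [ 80.  150.1] 87.1
cradle_narrow_seat 0.81 [506.  -90.9] [ 78.1 149.3] 87.5
0.61 [207.7, 155.8]
0.34 [185.7, 206.5]
```

Request:
arm_command(
  travel=[
    [0.8,-1,0],
    [0.8,-1,0],
    [0.8,-1,0],
    [0.8,-1,0],
    [0.8,-1,0],
    [0.8,-1,0],
    [0.8,-1,0],
    [0.8,-1,0],
    [0.8,-1,0],
    [0.8,-1,0],
    [0.8,-1,0],
    [0.8,-1,0],
  ],
  dr=[
    [0,0,-0.3],
    [0,0,-0.3],
    [0,0,-0.3],
    [0,0,-0.3],
    [0,0,-0.3],
    [0,0,-0.3],
    [0,0,-0.3],
    [0,0,-0.3],
    [0,0,-0.3],
    [0,0,-0.3],
    [0,0,-0.3],
    [0,0,-0.3],
  ],
  gripper=[85,85,85,85,85,85,85,85,85,85,85,85],
)

```text
clock: 2.15
ee_pos: [507.6, 291.5, 231.5]
tool_rot: [0.0, 0.39, 0.921, 0.0]
wrist_force: [0.1, -0.1, -0.3]
opening: 85.0
grip_force: 0.0
```

Request:
arm_command(
  travel=[
    [0,-1,0],
    [0,-1,0],
    [0,-1,0],
    [0,-1,0],
    [0,-1,0],
    [0,-1,0],
    [0,-1,0],
    [0,-1,0],
    [0,-1,0],
    [0,-1,0],
    [0,-1,0],
    [0,-1,0],
  ],
  dr=[
    [0,0,-0.3],
    [0,0,-0.3],
    [0,0,-0.3],
    [0,0,-0.3],
    [0,0,-0.3],
    [0,0,-0.3],
    [0,0,-0.3],
    [0,0,-0.3],
    [0,0,-0.3],
    [0,0,-0.3],
    [0,0,-0.3],
    [0,0,-0.3],
  ],
  gripper=[85,85,85,85,85,85,85,85,85,85,85,85],
)

```text
clock: 3.15
ee_pos: [506.7, -8.4, 231.6]
tool_rot: [0.0, 0.556, 0.831, 0.0]
wrist_force: [0.9, 0.5, 0.3]
opening: 85.3
grip_force: 0.0
```

Request:
arm_command(
  travel=[
    [-0.2,-1,-0.1],
    [-0.2,-1,-0.1],
    [-0.2,-1,-0.1],
    [-0.2,-1,-0.1],
    [-0.2,-1,-0.1],
    [-0.2,-1,-0.1],
    [-0.2,-1,-0.1],
    [-0.2,-1,-0.1],
    [-0.2,-1,-0.1],
    [-0.2,-1,-0.1],
    [-0.2,-1,-0.1],
    [-0.2,-1,-0.1],
  ],
  dr=[
    [0,0,-0.1],
    [0,0,-0.1],
    [0,0,-0.1],
    [0,0,-0.1],
    [0,0,-0.1],
    [0,0,-0.1],
    [0,0,-0.1],
    [0,0,-0.1],
    [0,0,-0.1],
    [0,0,-0.1],
    [0,0,-0.1],
    [0,0,-0.1],
  ],
  gripper=[85,85,85,85,85,85,85,85,85,85,85,85],
)

```text
clock: 4.15
ee_pos: [446.5, -308.4, 201.4]
tool_rot: [0.0, 0.606, 0.795, 0.0]
wrist_force: [-0.1, -0.2, -0.4]
opening: 85.1
grip_force: 0.0
```

Request:
arm_command(
  travel=[
    [-0.2,-0.3,-0.8],
    [-0.2,-0.3,-0.8],
    [-0.2,-0.3,-0.8],
    [-0.2,-0.3,-0.8],
    [-0.2,-0.3,-0.8],
    [0,0,-0.5],
    [0,0,0],
    [0,0,0],
  ],
  dr=[
    [0,0,0],
    [0,0,0],
    [0,0,0],
    [0,0,0],
    [0,0,0],
    [0,0,0],
    [0,0,0],
    [0,0,0],
  ],
  gripper=[60,60,60,60,60,60,60,60],
)

```text
clock: 4.82
ee_pos: [422.0, -344.3, 88.6]
tool_rot: [-0.0, 0.606, 0.795, 0.0]
wrist_force: [0.5, -0.1, 0.8]
opening: 60.1
grip_force: 0.0
```

```bash
python3 - <<'E'
from h import *
print(env.pinch_z,env.get_obs()['opening'],[a for a in dir(env) if a[0]!='_'])
c=cap('top'); cv2.imwrite('pics/n1.png',cv2.resize(cv2.cvtColor(c['color'],cv2.COLOR_RGB2BGR)[170:290,350:480],None,fx=4,fy=4))
c=cap('scene'); cv2.imwrite('pics/n2.png',cv2.resize(cv2.cvtColor(c['color'],cv2.COLOR_RGB2BGR)[200:320,340:470],None,fx=5,fy=5))
E
```

```text
-18.700000000000003 60.065515755901615 ['PlanningError', 'get_obs', 'pinch_z']
```

View pics/n2.png

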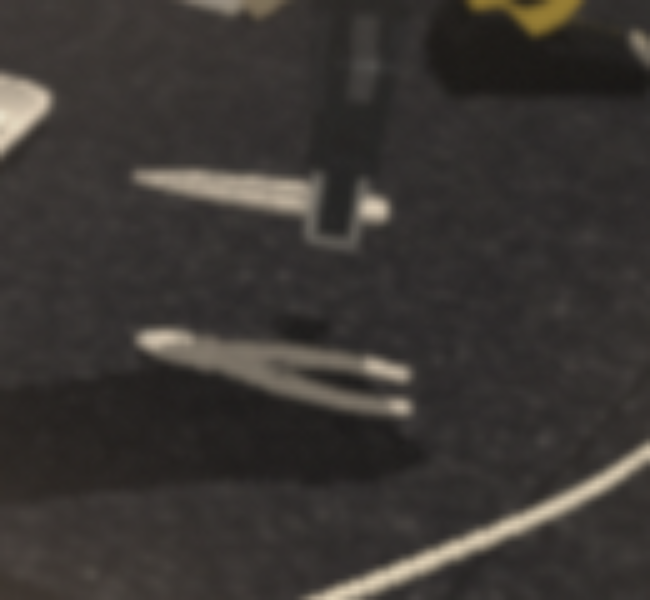

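Request:
arm_command(
  travel=[
    [0,0,-0.8],
    [0,0,-0.8],
    [0,0,-0.7],
    [0,0,-0.6],
    [0,0,-0.4],
    [0,0,-0.2],
    [0,0,0],
    [0,0,0],
    [0,0,0],
    [0,0,0],
    [0,0,0],
    [0,0,0],
  ],
  dr=[
    [0,0,0],
    [0,0,0],
    [0,0,0],
    [0,0,0],
    [0,0,0],
    [0,0,0],
    [0,0,0],
    [0,0,0],
    [0,0,0],
    [0,0,0],
    [0,0,0],
    [0,0,0],
  ],
  gripper=[60,60,60,60,60,60,60,30,30,30,30,30],
)

```text
clock: 5.92
ee_pos: [422.7, -345.2, 2.7]
tool_rot: [0.001, 0.606, 0.795, 0.0]
wrist_force: [0.3, 1.6, 5.8]
opening: 33.7
grip_force: 59.2
```

Request:
arm_command(
  travel=[
    [0,0,0],
    [0,0,0],
    [0,0,0.3],
    [0,0,0.6],
    [0,0,0.8],
    [0,0,0.8],
    [0,0,0.8],
    [0,0,0.5],
    [0,0,0],
  ],
  dr=[
    [0,0,0],
    [0,0,0],
    [0,0,0],
    [0,0,0],
    [0,0,0],
    [0,0,0],
    [0,0,0],
    [0,0,0],
    [0,0,0],
  ],
  gripper=[30,30,30,30,30,30,30,30,30],
)

```text
clock: 6.67
ee_pos: [423.3, -345.9, 99.3]
tool_rot: [0.003, 0.606, 0.795, 0.0]
wrist_force: [-0.0, -0.6, -0.5]
opening: 33.6
grip_force: 59.3
```

```bash
python3 - <<'E'
from h import *
c=cap('top');a=cv2.resize(cv2.cvtColor(c['color'],cv2.COLOR_RGB2BGR)[190:290,360:480],None,fx=3.3,fy=5)
a=cv2.resize(cv2.cvtColor(c['color'],cv2.COLOR_RGB2BGR)[190:310,360:460],None,fx=4,fy=4)
d=cap('scene');b=cv2.resize(cv2.cvtColor(d['color'],cv2.COLOR_RGB2BGR)[190:310,350:450],None,fx=4,fy=4); cv2.imwrite('pics/n3.png',np.hstack([a,b]))
for n,k in(('top',c),('scene',d)):
  for s in finder.silhouettes(n,'nipper_centre')[:2]: print(n,s['conf'],s['centre'],s['region'].sum(),np.median(pts(k,s['region']),0).round())
E
```

```text
scene 0.59 [388.8, 235.8] 172 [ 406. -313.  102.]
```

View pics/n3.png

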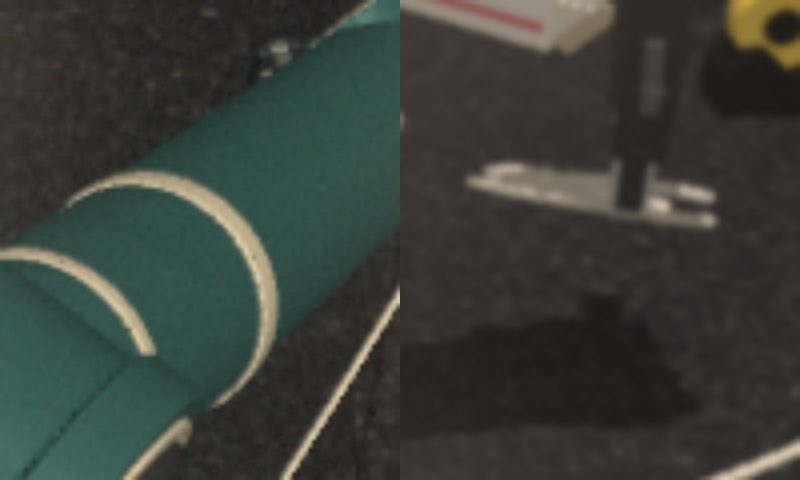

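Request:
arm_command(
  travel=[
    [0.25,0.95,0],
    [0.25,0.95,0],
    [0.25,0.95,0],
    [0.25,0.95,0],
    [0.25,0.95,0],
    [0.25,0.95,0],
    [0.25,0.95,0],
    [0.25,0.95,0],
    [0.25,0.95,0],
    [0.25,0.95,0],
    [0.25,0.95,0],
    [0.25,0.95,0],
  ],
  dr=[
    [0,0,0.7],
    [0,0,0.7],
    [0,0,0.7],
    [0,0,0.7],
    [0,0,0.7],
    [0,0,0.7],
    [0,0,0.7],
    [0,0,0.7],
    [0,0,0.7],
    [0,0,0.7],
    [0,0,0.7],
    [0,0,0.7],
  ],
  gripper=[30,30,30,30,30,30,30,30,30,30,30,30],
)

```text
clock: 7.87
ee_pos: [496.0, -58.5, 95.1]
tool_rot: [-0.001, 0.208, 0.978, -0.0]
wrist_force: [1.5, 0.4, -1.1]
opening: 33.5
grip_force: 59.3
```

Request:
arm_command(
  travel=[
    [0.22,0.88,0],
    [0.22,0.88,0],
    [0.22,0.88,0],
    [0.22,0.88,0],
    [0.22,0.88,0],
    [0.22,0.88,0],
    [0,0,0],
    [0,0,0],
  ],
  dr=[
    [0,0,0.6],
    [0,0,0.6],
    [0,0,0.6],
    [0,0,0.6],
    [0,0,0.6],
    [0,0,0.6],
    [0,0,0],
    [0,0,0],
  ],
  gripper=[30,30,30,30,30,30,30,30],
)

```text
clock: 8.53
ee_pos: [529.7, 74.0, 95.7]
tool_rot: [-0.0, 0.021, 1.0, 0.0]
wrist_force: [-0.1, 0.2, 0.9]
opening: 33.2
grip_force: 59.3
```

```bash
cat > s.py <<'E'
import sys
from h import *
t,f,z=sys.argv[1],sys.argv[2],float(sys.argv[3])
o=env.get_obs(); q=o['tool_rot']; print('yang',2*np.degrees(np.arctan2(q[2],q[1]))-90,o['ee_pos'],q.round(4))
ims=[]
for n in('top','scene'):
  c=cap(n)
  u,v=proj(c,o['ee_pos'])[0].astype(int); v0=max(v-60,0); u0=max(u-50,0)
  ims.append(cv2.resize(cv2.cvtColor(c['color'],cv2.COLOR_RGB2BGR)[v0:v0+120,u0:u0+100],(400,480),interpolation=cv2.INTER_CUBIC)); print(n,'crop origin',u0,v0)
  for s in finder.silhouettes(n,t)[:2]:
    b=box(c,s['region'],z); v,u=np.nonzero(s['region']);P=onplane(c,np.c_[u,v],z)
    print(n,round(s['conf'],2),s['centre'],s['region'].sum(),'zmed',np.median(pts(c,s['region'])[:,2]).round(),np.round(b[0],1),np.round(b[1],1),round(b[2],1),'x',P[:,0].min().round(),P[:,0].max().round())
cv2.imwrite('pics/'+f,np.hstack(ims))
E
python3 s.py nipper_centre n4.png 105
```

```text
yang 87.57472318095827 [529.70313733  74.04445919  95.66425006] [-4.000e-04  2.120e-02  9.998e-01  1.000e-04]
top crop origin 207 127
scene crop origin 218 125
scene 0.47 [262.6, 189.1] 116 zmed 99.0 [492.2  63.1] [ 36.3 105. ] 84.4 x 440.0 543.0
```

View pics/n4.png

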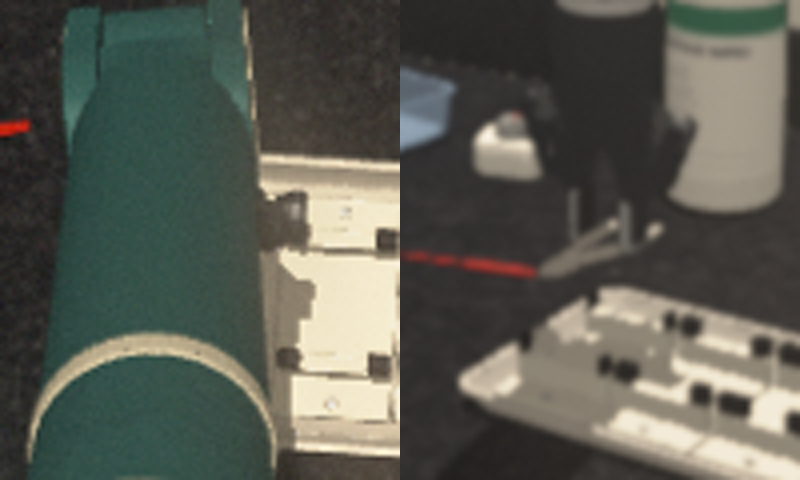

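```bash
python3 - <<'E'
from h import *
c=cap('scene')
for z in(96,101,106): print(z,onplane(c,[[253.0,193.7],[281.7,182.2],[271.5,180.5]],z).round(1)[:,:2].tolist())
E
```

```text
96 [[458.1, 78.9], [567.4, 51.6], [563.5, 83.4]]
101 [[448.8, 72.8], [557.0, 45.8], [553.1, 77.2]]
106 [[439.6, 66.7], [546.6, 39.9], [542.7, 71.0]]
```

```bash
cat > d.py <<'E'
from h import *
import sys
z0,z1=map(float,sys.argv[1:3]); o=env.get_obs(); x,y=o['ee_pos'][:2]; th=int(sys.argv[3]) if len(sys.argv)>3 else 0
A=[]
for k in range(4):
    c=cap('scene'); m=np.ones(c['range_z'].shape,bool); m&=(c['color'].max(2)>th)
    P=pts(c,m); A.append(P[(abs(P[:,0]-x)<110)&(abs(P[:,1]-y)<45)&(P[:,2]>z0)&(P[:,2]<z1)])
P=np.vstack(A); print(len(P)/4,'x',np.percentile(P[:,0],[0,1,5,50,95,99,100]).round())
for a in range(-110,111,10):
    q=P[(P[:,0]-x>=a)&(P[:,0]-x<a+10)]
    if len(q): print(a,len(q),'y',np.percentile(q[:,1]-y,[5,50,95]).round(1),'z',np.percentile(q[:,2],[5,50,95]).round(1))
E
python3 d.py 82 116 60
```

```text
172.0 x [451. 455. 461. 516. 556. 569. 577.]
-80 29 y [-2.1  1.7  6.5] z [ 99.2 101.4 103.5]
-70 52 y [-5.3 -1.7  7.9] z [ 98. 102. 104.]
-60 50 y [-6.8 -2.7  6.9] z [ 97.9 102.3 104.6]
-50 45 y [-6.2 -2.4  5.1] z [ 95.7 102.2 105.8]
-40 54 y [-11.5  -7.    8.8] z [ 96.4 100.2 102.2]
-30 46 y [-16.1  -9.5   9.9] z [ 95.5  99.7 101.1]
-20 167 y [-26.2 -15.8  20.2] z [ 96.4 102.8 114.8]
-10 117 y [-31.    8.7  25.5] z [ 95.9 101.6 114.3]
0 49 y [-31.5   9.4  16.3] z [ 95.5  99.9 113.3]
10 25 y [-23.2  10.5  16. ] z [ 95.7  97.5 101.1]
20 28 y [-22.1   9.5  13.7] z [93.8 97.1 97.8]
30 19 y [-21.6 -20.1 -13.1] z [93.8 96.7 98.6]
40 7 y [-20.9 -19.1 -15.6] z [94.6 95.3 97.5]
```

Request:
arm_command(
  travel=[
    [0.08,-0.03,-0.4],
    [0,0,-0.6],
    [0,0,-0.6],
    [0,0,-0.4],
    [0,0,-0.2],
    [0,0,-0.1],
    [0,0,0],
  ],
  dr=[
    [0,0,0],
    [0,0,0],
    [0,0,0],
    [0,0,0],
    [0,0,0],
    [0,0,0],
    [0,0,0],
  ],
  gripper=[30,30,30,30,30,30,30],
)

```text
clock: 9.57
ee_pos: [531.5, 71.4, 38.3]
tool_rot: [-0.0, 0.023, 1.0, -0.0]
wrist_force: [1.5, -0.3, -0.8]
opening: 34.0
grip_force: 59.3
```

Request:
arm_command(
  travel=[
    [0,0,-0.1],
    [0,0,-0.1],
    [0,0,-0.1],
    [0,0,0],
  ],
  dr=[
    [0,0,0],
    [0,0,0],
    [0,0,0],
    [0,0,0],
  ],
  gripper=[30,30,30,30],
)

```text
clock: 9.9
ee_pos: [531.6, 71.5, 31.1]
tool_rot: [-0.0, 0.023, 1.0, 0.0]
wrist_force: [-0.7, 0.5, -0.1]
opening: 33.9
grip_force: 59.3
```

Request:
arm_command(
  travel=[
    [0,0.07,-0.1],
    [0,0,-0.05],
    [0,0,0],
    [0,0,0],
  ],
  dr=[
    [0,0,0],
    [0,0,0],
    [0,0,0],
    [0,0,0],
  ],
  gripper=[30,30,30,30],
)

```text
clock: 10.23
ee_pos: [532.2, 73.2, 28.7]
tool_rot: [0.0, 0.023, 1.0, 0.0]
wrist_force: [-2.4, -1.0, 10.9]
opening: 34.2
grip_force: 62.2
```

Request:
arm_command(
  travel=[
    [0,0,0],
    [0,0,0],
    [0,0,0],
    [0,0,0.4],
    [0,0,0.8],
    [0,0,1],
    [0,0,1],
    [0,-0.6,0.4],
    [0.1,-1,0],
    [0.1,-1,0],
    [0.1,-1,0],
    [0.1,-1,0],
  ],
  dr=[
    [0,0,0],
    [0,0,0],
    [0,0,0],
    [0,0,0],
    [0,0,0],
    [0,0,0],
    [0,0,0],
    [0,0,-0.7],
    [0,0,-0.9],
    [0,0,-0.9],
    [0,0,-0.9],
    [0,0,-0.9],
  ],
  gripper=[60,60,60,60,60,60,60,60,60,60,60,60],
)

```text
clock: 11.23
ee_pos: [541.9, -42.6, 118.4]
tool_rot: [0.0, 0.248, 0.969, 0.0]
wrist_force: [-0.2, 0.2, 0.3]
opening: 60.3
grip_force: 0.0
```

Request:
arm_command(
  travel=[
    [0.12,-1,0],
    [0.12,-1,0],
    [0.12,-1,0],
    [0.12,-1,0],
    [0.12,-1,0],
    [0.12,-1,0],
    [0.12,-1,0],
    [0.12,-1,0],
    [0.12,-1,0],
    [0.1,-0.5,0],
    [0,0,0],
  ],
  dr=[
    [0,0,-0.9],
    [0,0,-0.9],
    [0,0,-0.9],
    [0,0,-0.9],
    [0,0,-0.9],
    [0,0,-0.9],
    [0,0,-0.9],
    [0,0,-0.9],
    [0,0,-0.9],
    [0,0,-0.3],
    [0,0,0],
  ],
  gripper=[45,45,45,45,45,45,45,45,45,45,45],
)

```text
clock: 12.15
ee_pos: [570.9, -282.9, 118.1]
tool_rot: [0.001, 0.636, 0.771, -0.001]
wrist_force: [-0.9, -1.0, 0.5]
opening: 45.0
grip_force: 0.0
```

```bash
python3 - <<'E'
from h import *
o=env.get_obs(); q=o['tool_rot']; print('yang',2*np.degrees(np.arctan2(q[2],q[1]))-90,o['ee_pos'])
c=cap('top'); a=cv2.resize(cv2.cvtColor(c['color'],cv2.COLOR_RGB2BGR)[150:260,230:390],(640,440),interpolation=cv2.INTER_CUBIC); cv2.imwrite('pics/f1.png',a)
g=c['color'].max(2)
for s in finder.silhouettes('top','nipper_centre'): 
  b=box(c,s['region'],36); print(s['conf'],s['centre'],b,np.median(pts(c,s['region']),0))
E
```

```text
yang 10.950235323561913 [ 570.86199158 -282.86178758  118.09713555]
0.75 [255.4, 195.7] ((515.0106811523438, 76.38760375976562), (39.89990234375, 113.83402252197266), 81.0707778930664) [517.98182421  77.73690408  32.38126707]
```

View pics/f1.png

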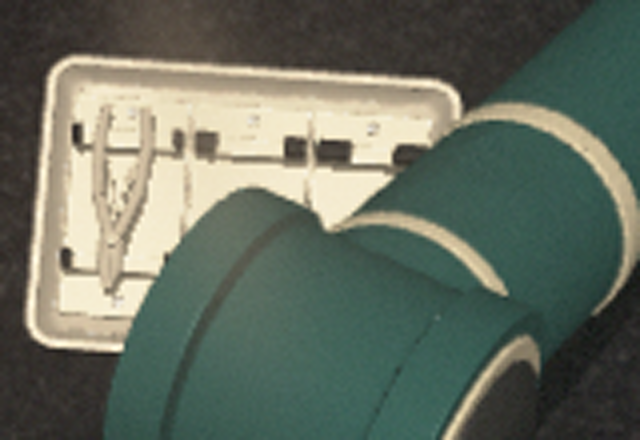

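Request:
arm_command(
  travel=[
    [0,0.2,-0.8],
    [0,0,-0.9],
    [0,0,-0.9],
    [0,0,-0.8],
    [0,0,-0.6],
    [0,0,-0.4],
    [0,0,-0.23],
    [0,0,0],
    [0,0,0],
    [0,0,0],
    [0,0,0],
    [0,0,0],
  ],
  dr=[
    [0,0,0],
    [0,0,0],
    [0,0,0],
    [0,0,0],
    [0,0,0],
    [0,0,0],
    [0,0,0],
    [0,0,0],
    [0,0,0],
    [0,0,0],
    [0,0,0],
    [0,0,0],
  ],
  gripper=[45,45,45,45,45,45,45,45,15,15,15,15],
)

```text
clock: 13.25
ee_pos: [572.0, -274.7, 3.1]
tool_rot: [0.001, 0.635, 0.773, 0.0]
wrist_force: [-0.9, 0.4, 4.3]
opening: 17.6
grip_force: 58.6
```

Request:
arm_command(
  travel=[
    [0,0,0],
    [0,0,0],
    [0,0,0.3],
    [0,0,0.6],
    [0,0,0.8],
    [0,0,0.8],
    [0,0,0.8],
    [0,0,0.5],
    [0,0,0],
  ],
  dr=[
    [0,0,0],
    [0,0,0],
    [0,0,0],
    [0,0,0],
    [0,0,0],
    [0,0,0],
    [0,0,0],
    [0,0,0],
    [0,0,0],
  ],
  gripper=[15,15,15,15,15,15,15,15,15],
)

```text
clock: 14.0
ee_pos: [573.1, -275.2, 100.6]
tool_rot: [0.003, 0.635, 0.773, 0.001]
wrist_force: [0.5, -0.6, -0.1]
opening: 18.1
grip_force: 58.5
```

Request:
arm_command(
  travel=[
    [-0.22,0.88,0],
    [-0.22,0.88,0],
    [-0.22,0.88,0],
    [-0.22,0.88,0],
    [-0.22,0.88,0],
    [-0.22,0.88,0],
    [-0.22,0.88,0],
    [-0.22,0.88,0],
    [-0.22,0.88,0],
    [-0.22,0.88,0],
    [-0.22,0.88,0],
    [-0.22,0.88,0],
  ],
  dr=[
    [0,0,0.9],
    [0,0,0.9],
    [0,0,0.9],
    [0,0,0.9],
    [0,0,0.9],
    [0,0,0.9],
    [0,0,0.9],
    [0,0,0.9],
    [0,0,0.9],
    [0,0,0.9],
    [0,0,0.9],
    [0,0,0.9],
  ],
  gripper=[15,15,15,15,15,15,15,15,15,15,15,15],
)

```text
clock: 15.0
ee_pos: [504.2, -9.1, 96.2]
tool_rot: [-0.001, 0.12, 0.993, -0.0]
wrist_force: [0.2, 0.4, -0.0]
opening: 18.0
grip_force: 58.5
```

Request:
arm_command(
  travel=[
    [0,0,0],
    [0,0,0],
    [0,0,0],
    [0,0,0],
  ],
  dr=[
    [0,0,0.9],
    [0,0,0.9],
    [0,0,0.1],
    [0,0,0],
  ],
  gripper=[15,15,15,15],
)

```text
clock: 15.33
ee_pos: [504.8, -10.4, 96.4]
tool_rot: [-0.0, 0.024, 1.0, 0.0]
wrist_force: [0.8, 0.3, -1.3]
opening: 18.0
grip_force: 58.5
```

```bash
python3 d.py 82 116 60; python3 s.py forceps_centre f2.png 105
```

```text
161.75 x [442. 443. 453. 495. 563. 569. 575.]
-70 10 y [-3.5 -0.3  2.8] z [95.1 96.  97. ]
-60 26 y [-4.9 -1.1  2.9] z [94.8 97.  99. ]
-50 38 y [-6.6  1.6  5. ] z [94.7 97.2 98.9]
-40 50 y [-9.2 -5.4  5.1] z [ 94.   97.3 100.4]
-30 48 y [-10.4  -7.1   5.2] z [ 94.6  98.4 100.8]
-20 162 y [-19.1  -8.2  13. ] z [ 95.5 103.6 114.7]
-10 129 y [-20.4   4.2  19.2] z [ 95.7 103.3 114.5]
0 53 y [-24.8   4.3   7.8] z [ 93.6 101.  114. ]
10 14 y [3.7 4.9 7.9] z [ 94.3  97.5 101. ]
20 4 y [-14.5  -2.6   9.4] z [98.1 98.6 99.1]
30 20 y [-15.1 -12.7 -10.9] z [ 93.8  99.3 101. ]
40 20 y [-14.5 -13.4 -10.5] z [ 96.2  98.4 100.6]
50 48 y [-13.1  -5.9   0. ] z [ 95.   98.8 100.8]
60 25 y [-12.9  -7.5   0.5] z [ 97.2  99.6 100.8]
yang 87.25606949759302 [505.13251915 -10.60390018  96.5989915 ] [-1.000e-04  2.390e-02  9.997e-01 -1.000e-04]
top crop origin 241 137
scene crop origin 240 134
scene 0.64 [287.9, 193.8] 67 zmed 98.0 [497.3 -20.6] [ 20.7 115.6] 87.7 x 440.0 555.0
```

View pics/f2.png

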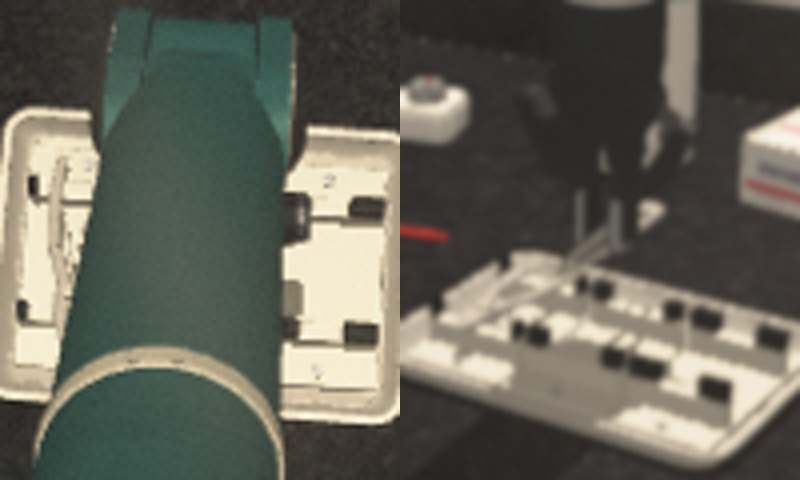

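Request:
arm_command(
  travel=[
    [0.06,0.08,-0.4],
    [0,0,-0.6],
    [0,0,-0.6],
    [0,0,-0.4],
    [0,0,-0.3],
    [0,0,-0.1],
    [0,0,-0.1],
    [0,0,0],
    [0,0,0],
  ],
  dr=[
    [0,0,0],
    [0,0,0],
    [0,0,0],
    [0,0,0],
    [0,0,0],
    [0,0,0],
    [0,0,0],
    [0,0,0],
    [0,0,0],
  ],
  gripper=[15,15,15,15,15,15,15,15,15],
)

```text
clock: 16.48
ee_pos: [507.1, -8.3, 34.6]
tool_rot: [0.0, 0.023, 1.0, 0.0]
wrist_force: [0.5, -0.9, -0.1]
opening: 17.8
grip_force: 58.5
```

Request:
arm_command(
  travel=[
    [0,0,-0.1],
    [0,0,-0.05],
    [0,0,0],
    [0,0,0],
  ],
  dr=[
    [0,0,0],
    [0,0,0],
    [0,0,0],
    [0,0,0],
  ],
  gripper=[15,15,15,15],
)

```text
clock: 16.82
ee_pos: [506.8, -8.2, 30.7]
tool_rot: [0.0, 0.023, 1.0, 0.0]
wrist_force: [0.1, 0.6, -0.3]
opening: 18.2
grip_force: 58.5
```

Request:
arm_command(
  travel=[
    [0,0,-0.05],
    [0,0,-0.03],
    [0,0,0],
    [0,0,0],
    [0,0,0],
    [0,0,0],
    [0,0,0.4],
    [0,0,0.8],
    [0,0,1],
    [0,0,1],
    [0,0,0.6],
  ],
  dr=[
    [0,0,0],
    [0,0,0],
    [0,0,0],
    [0,0,0],
    [0,0,0],
    [0,0,0],
    [0,0,0],
    [0,0,0],
    [0,0,0],
    [0,0,0],
    [0,0,0],
  ],
  gripper=[15,15,15,45,45,45,45,45,45,45,45],
)

```text
clock: 17.73
ee_pos: [507.7, -8.3, 126.4]
tool_rot: [0.002, 0.023, 1.0, 0.0]
wrist_force: [-0.0, -0.3, 0.4]
opening: 45.1
grip_force: 0.0
```

Request:
arm_command(
  travel=[
    [0.37,0.93,0],
    [0.37,0.93,0],
    [0.37,0.93,0],
    [0.37,0.93,0],
    [0.37,0.93,0],
    [0.37,0.93,0],
    [0.37,0.93,0],
    [0.37,0.93,0],
    [0.37,0.93,0],
    [0.37,0.93,0],
    [0.37,0.93,0],
    [0.37,0.93,0],
  ],
  dr=[
    [0,0,-0.9],
    [0,0,-0.9],
    [0,0,-0.9],
    [0,0,-0.9],
    [0,0,-0.9],
    [0,0,-0.9],
    [0,0,-0.9],
    [0,0,-0.9],
    [0,0,-0.9],
    [0,0,-0.9],
    [0,0,-0.9],
    [0,0,-0.9],
  ],
  gripper=[35,35,35,35,35,35,35,35,35,35,35,35],
)

```text
clock: 18.73
ee_pos: [617.9, 272.1, 124.2]
tool_rot: [-0.0, 0.557, 0.831, 0.0]
wrist_force: [0.5, -0.9, -0.1]
opening: 35.2
grip_force: 0.0
```

Request:
arm_command(
  travel=[
    [0,0,-0.5],
    [0,0,-0.5],
    [0,0,0],
    [0,0,0],
  ],
  dr=[
    [0,0,-0.8],
    [0,0,-0.8],
    [0,0,0],
    [0,0,0],
  ],
  gripper=[30,30,30,30],
)

```text
clock: 19.07
ee_pos: [617.1, 270.6, 98.3]
tool_rot: [-0.0, 0.622, 0.783, -0.001]
wrist_force: [0.3, 0.3, -0.6]
opening: 30.1
grip_force: 0.0
```

```bash
python3 - <<'E'
from h import *
o=env.get_obs(); q=o['tool_rot']; print('yang',2*np.degrees(np.arctan2(q[2],q[1]))-90,o['ee_pos'])
c=cap('top'); cv2.imwrite('pics/g1.png',cv2.resize(cv2.cvtColor(c['color'],cv2.COLOR_RGB2BGR)[120:260,150:350],(800,560),interpolation=cv2.INTER_CUBIC))
for t,z in(('nipper_centre',36),('forceps_centre',34),('nail_file_centre',6)):
 for s in finder.silhouettes('top',t)[:1]: 
  b=box(c,s['region'],z); print(t,s['conf'],s['centre'],np.round(b[0]),np.round(b[1]),b[2],np.median(pts(c,s['region']),0).round())
d=cap('scene');r=d['color'].astype(int);m=(r[...,0]>1.8*r[...,1])&(r[...,0]>90);m[:150]=0;m[:, :200]=0;m[:,260:]=0
b=box(d,m,6);print('red scene',m.sum(),b)
r=c['color'].astype(int);m=(r[...,0]>1.8*r[...,1])&(r[...,0]>90);m[:120]=0;m[190:]=0;m[:,250:]=0
if m.sum()>10: print('red top',m.sum(),box(c,m,6))
E
```

```text
yang 13.113517537761183 [617.07654265 270.5541839   98.28753785]
nipper_centre 0.6 [257.7, 211.5] [502.  69.] [16. 97.] 75.58404541015625 [479.  75.  34.]
forceps_centre 0.46 [291.1, 181.2] [566. -10.] [14. 13.] 1.3291226625442505 [566.  -9.  33.]
nail_file_centre 0.68 [202.9, 157.5] [625. 239.] [ 9. 69.] 10.376473426818848 [625. 239.   5.]
red scene 33 ((613.5465698242188, 263.59002685546875), (18.651704788208008, 133.50546264648438), 14.031085014343262)
red top 83 ((658.3995971679688, 479.4881591796875), (554.1935424804688, 49.20850372314453), 79.9731216430664)
```

View pics/g1.png

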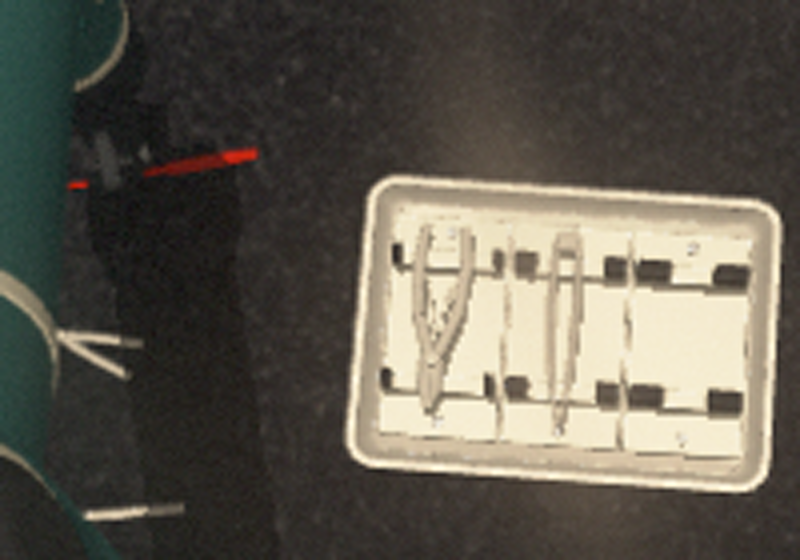

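Request:
arm_command(
  travel=[
    [0.05,-0.04,-0.8],
    [0,0,-0.8],
    [0,0,-0.8],
    [0,0,-0.7],
    [0,0,-0.4],
    [0,0,-0.2],
    [0,0,-0.12],
    [0,0,0],
    [0,0,0],
    [0,0,0],
    [0,0,0],
    [0,0,0],
  ],
  dr=[
    [0,0,0],
    [0,0,0],
    [0,0,0],
    [0,0,0],
    [0,0,0],
    [0,0,0],
    [0,0,0],
    [0,0,0],
    [0,0,0],
    [0,0,0],
    [0,0,0],
    [0,0,0],
  ],
  gripper=[30,30,30,30,30,30,30,30,0,0,0,0],
)

```text
clock: 20.32
ee_pos: [619.8, 270.1, 4.3]
tool_rot: [0.0, 0.623, 0.782, 0.001]
wrist_force: [-0.9, -0.2, 5.1]
opening: 6.3
grip_force: 59.0
```

Request:
arm_command(
  travel=[
    [0,0,0],
    [0,0,0],
    [0,0,0.3],
    [0,0,0.6],
    [0,0,0.8],
    [0,0,0.8],
    [0,0,0.8],
    [0,0,0.6],
    [0,0,0],
  ],
  dr=[
    [0,0,0],
    [0,0,0],
    [0,0,0],
    [0,0,0],
    [0,0,0],
    [0,0,0],
    [0,0,0],
    [0,0,0],
    [0,0,0],
  ],
  gripper=[0,0,0,0,0,0,0,0,0],
)

```text
clock: 21.07
ee_pos: [621.3, 270.6, 105.2]
tool_rot: [0.001, 0.623, 0.782, 0.003]
wrist_force: [0.8, -0.4, -0.4]
opening: 6.1
grip_force: 58.7
```

Request:
arm_command(
  travel=[
    [-0.31,-0.97,0],
    [-0.31,-0.97,0],
    [-0.31,-0.97,0],
    [-0.31,-0.97,0],
    [-0.31,-0.97,0],
    [-0.31,-0.97,0],
    [-0.31,-0.97,0],
    [-0.31,-0.97,0],
    [-0.31,-0.97,0],
    [-0.31,-0.97,0],
    [-0.31,-0.97,0],
    [-0.31,-0.97,0],
  ],
  dr=[
    [0,0,0.85],
    [0,0,0.85],
    [0,0,0.85],
    [0,0,0.85],
    [0,0,0.85],
    [0,0,0.85],
    [0,0,0.85],
    [0,0,0.85],
    [0,0,0.85],
    [0,0,0.85],
    [0,0,0.85],
    [0,0,0.85],
  ],
  gripper=[0,0,0,0,0,0,0,0,0,0,0,0],
)

```text
clock: 22.07
ee_pos: [525.0, -22.3, 100.2]
tool_rot: [-0.0, 0.135, 0.991, -0.0]
wrist_force: [0.3, -1.4, 0.2]
opening: 6.1
grip_force: 58.7
```

Request:
arm_command(
  travel=[
    [-0.3,-0.94,0],
    [-0.3,-0.94,0],
    [-0.3,-0.94,0],
    [0,0,0],
    [0,0,0],
  ],
  dr=[
    [0,0,0.73],
    [0,0,0.73],
    [0,0,0.73],
    [0,0,0],
    [0,0,0],
  ],
  gripper=[0,0,0,0,0],
)

```text
clock: 22.48
ee_pos: [502.6, -93.4, 100.3]
tool_rot: [-0.0, 0.026, 1.0, -0.0]
wrist_force: [-0.1, 1.2, 0.1]
opening: 6.2
grip_force: 58.7
```

```bash
python3 d.py 82 118 60; python3 s.py nail_file_centre g2.png 106; python3 - <<'E'
from h import *
d=cap('scene');r=d['color'].astype(int);m=(r[...,0]>1.5*r[...,1])&(r[...,0]>60)
o=env.get_obs()['ee_pos'];u,v=proj(d,o)[0].astype(int);k=np.zeros_like(m);k[v-30:v+40,u-45:u+45]=1;m&=k
P=pts(d,m);P=P[(P[:,2]>85)&(P[:,2]<120)];P=P[P[:,0].argsort()]-o;print(m.sum(),len(P),box(d,m,o[2]+1));print(P[::3].round(1).tolist())
E
```

```text
89.5 x [433. 435. 450. 492. 561. 568. 577.]
-70 10 y [1.  3.1 5.2] z [97.2 99.1 99.8]
-60 12 y [-0.1  3.   4.7] z [ 97.1  98.3 100.2]
-50 14 y [-0.2  2.   4.3] z [97.4 99.2 99.9]
-40 12 y [-1.3  1.2  2.4] z [ 97.5  98.8 100.1]
-30 12 y [-2.2  0.8  3.2] z [ 98.   99.7 100.4]
-20 133 y [-10.2  -2.5   9.2] z [ 98.9 108.7 117.6]
-10 86 y [-12.9   0.5  14.4] z [ 99.9 108.7 116.8]
0 10 y [-18.1 -16.   -2.6] z [100.4 114.1 116.7]
20 1 y [-7.2 -7.2 -7.2] z [98.5 98.5 98.5]
30 12 y [-7.9 -5.1 -3.2] z [ 97.6  99.2 101.3]
40 20 y [-6.9 -4.5 -1.5] z [ 96.8  99.8 101.8]
50 22 y [-8.4 -4.6  1.3] z [ 97.8  99.4 101. ]
60 13 y [-7.  -4.4  0. ] z [ 96.7  99.2 100.5]
70 1 y [0.7 0.7 0.7] z [97.2 97.2 97.2]
yang 87.40632437976646 [503.76254642 -90.4283384  100.40069421] [-0.000e+00  2.260e-02  9.997e-01  2.000e-04]
top crop origin 273 138
top 0.36 [178.9, 245.4] 122 zmed 2.0 [370.9 270.4] [10.2 92.8] 3.7 x 363.0 378.0
scene crop origin 266 139
scene 0.66 [292.3, 212.2] 196 zmed 30.0 [381.1 -80.5] [115.2  26.8] 1.8 x 323.0 439.0
scene 0.46 [286.9, 224.5] 676 zmed 13.0 [357.3 -88.1] [ 92.4 153.6] 88.6 x 280.0 435.0
78 29 ((559.322021484375, -126.66645812988281), (178.05149841308594, 105.32620239257812), 10.013069152832031)
[[-33.7, 1.5, -2.3], [-26.6, -0.8, -1.8], [-20.7, -0.9, -4.3], [-12.4, -2.5, -1.6], [3.6, -17.2, 12.6], [40.0, -7.3, -1.1], [45.2, -8.0, -3.0], [49.9, -5.7, 0.6], [55.3, -9.2, -0.7], [65.0, -4.9, 0.5]]
```

View pics/g2.png

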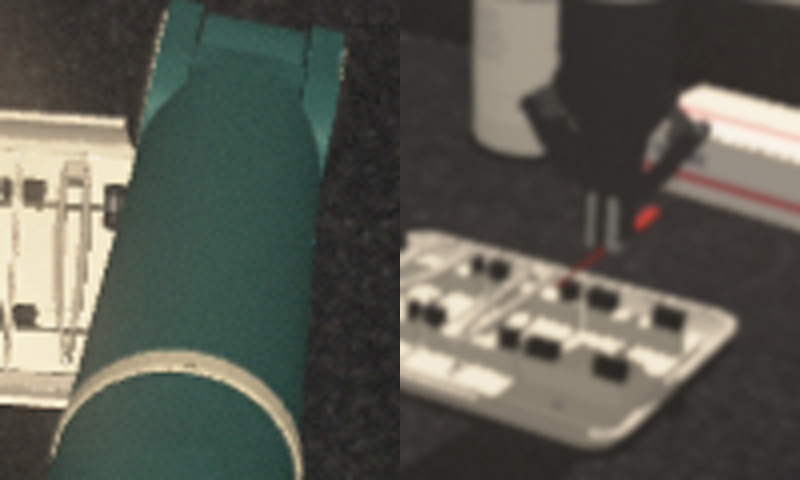

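Request:
arm_command(
  travel=[
    [0.1,0,-0.4],
    [0,0,-0.6],
    [0,0,-0.6],
    [0,0,-0.5],
    [0,0,-0.3],
    [0,0,-0.1],
    [0,0,-0.1],
    [0,0,0],
    [0,0,0],
  ],
  dr=[
    [0,0,0],
    [0,0,0],
    [0,0,0],
    [0,0,0],
    [0,0,0],
    [0,0,0],
    [0,0,0],
    [0,0,0],
    [0,0,0],
  ],
  gripper=[0,0,0,0,0,0,0,0,0],
)

```text
clock: 23.68
ee_pos: [506.4, -91.8, 35.9]
tool_rot: [0.0, 0.023, 1.0, -0.0]
wrist_force: [-1.4, 0.8, -0.3]
opening: 5.8
grip_force: 58.7
```

Request:
arm_command(
  travel=[
    [0,0,-0.08],
    [0,0,0],
    [0,0,0],
  ],
  dr=[
    [0,0,0],
    [0,0,0],
    [0,0,0],
  ],
  gripper=[0,0,0],
)

```text
clock: 23.93
ee_pos: [506.2, -91.8, 33.8]
tool_rot: [0.0, 0.023, 1.0, 0.0]
wrist_force: [-0.2, -0.2, -0.4]
opening: 6.0
grip_force: 58.7
```

Lower 2–3 mm more, release, rise and clear away to the right.

Request:
arm_command(
  travel=[
    [0,0,-0.08],
    [0,0,-0.04],
    [0,0,0],
    [0,0,0],
    [0,0,0],
    [0,0,0],
    [0,0,0.4],
    [0,0,0.8],
    [0,0,1],
    [0,0,1],
    [0,0,0.8],
    [0,0,0.8],
  ],
  dr=[
    [0,0,0],
    [0,0,0],
    [0,0,0],
    [0,0,0],
    [0,0,0],
    [0,0,0],
    [0,0,0],
    [0,0,0],
    [0,0,0],
    [0,0,0],
    [0,0,0],
    [0,0,0],
  ],
  gripper=[0,0,0,30,30,30,30,30,30,30,30,30],
)

```text
clock: 24.93
ee_pos: [506.1, -91.8, 152.5]
tool_rot: [0.001, 0.024, 1.0, -0.0]
wrist_force: [0.7, -0.6, -0.4]
opening: 30.1
grip_force: 0.0
```

Request:
arm_command(
  travel=[
    [0,-1,0],
    [0,-1,0],
    [0,-1,0],
    [0,-1,0],
    [-0.2,-1,0],
    [-0.2,-1,0],
    [-0.2,-1,0],
    [-0.2,-1,0],
    [-0.2,-1,0],
    [-0.2,-1,0],
    [-0.2,-1,0],
    [-0.2,-1,0],
  ],
  dr=[
    [0,0,0],
    [0,0,0],
    [0,0,0],
    [0,0,0],
    [0,0,0],
    [0,0,0],
    [0,0,0],
    [0,0,0],
    [0,0,0],
    [0,0,0],
    [0,0,0],
    [0,0,0],
  ],
  gripper=[30,30,30,30,30,30,30,30,30,30,30,30],
)

```text
clock: 25.93
ee_pos: [465.5, -392.9, 151.2]
tool_rot: [0.0, 0.023, 1.0, 0.0]
wrist_force: [-0.4, -0.2, 0.4]
opening: 29.8
grip_force: 0.0
```

```bash
python3 - <<'E'
from h import *
c=cap('top'); cv2.imwrite('pics/e1.png',cv2.resize(cv2.cvtColor(c['color'],cv2.COLOR_RGB2BGR)[155:255,225:358],(798,600),interpolation=cv2.INTER_CUBIC))
for t,z,s0 in(('nipper_centre',36,(513.6,71.5)),('forceps_centre',34,(509.8,-10.8)),('nail_file_centre',31,(506,-91))):
 for s in finder.silhouettes('top',t)[:1]:
  b=box(c,s['region'],z); P=pts(c,s['region']);a=P[:,0]-s0[0]
  print(t,round(s['conf'],2),np.round(np.array(b[0])-s0,1),np.round(b[1],1),round(b[2],1),'z near/far',np.percentile(P[a<-25,2],[25,50,75]).round(),np.percentile(P[a>25,2],[25,50,75]).round())
E
```

```text
nipper_centre 0.72 [3.8 0.4] [118.3  36.9] 1.8 z near/far [32. 34. 37.] [28. 32. 34.]
forceps_centre 0.76 [11.   1.4] [104.9  21.1] 1.2 z near/far [31. 32. 33.] [30. 33. 36.]
nail_file_centre 0.59 [ 1.4 -0.5] [ 11.7 132.3] 85.6 z near/far [30. 32. 34.] [29. 31. 33.]
```

View pics/e1.png

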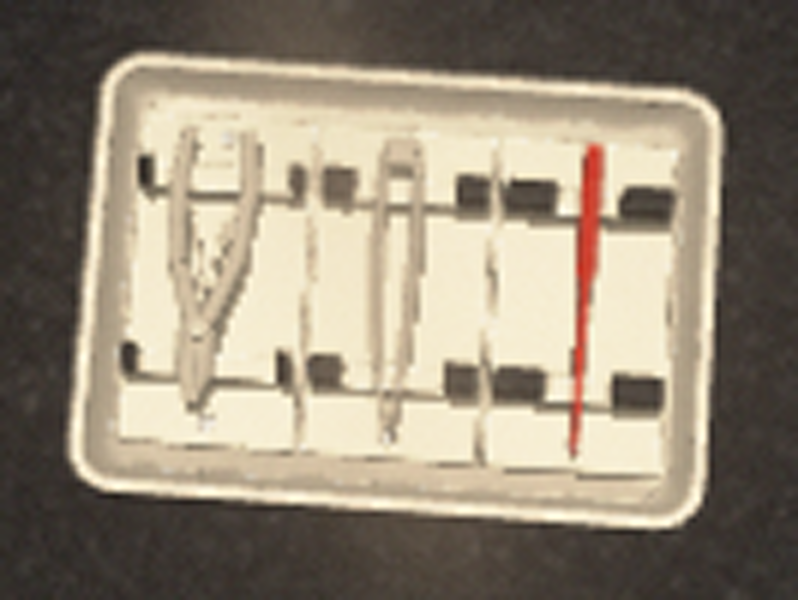

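```bash
python3 -c "
from h import *
print(workorder.sign_off())"
```

```text
the job is handed in; nothing more can be done
None
```

The nipper, forceps and file lie in the wide, medium and narrow cradles, down in both notches and centred to within a few mm in the last top-camera picture; I never moved the scissors or scalpel handle, and handed the job in at about 26 s.

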